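# Shake the jammed plugs out of the red hole saw

### The arm

A 6-joint arm with a two-finger parallel gripper is mounted at the origin on the work surface. World frame = base frame: x ahead of the robot, y to its left, z up, the work surface at z = 0. Lengths are in mm, angles in rad, forces in N, time in s.
With the tool pointing down it reaches from about 275 to 750 mm from the base axis. Payload 10.2 kg.
Tool frame: the origin (TCP) lies on the centre line of the jaws, within the pads' length; the fingertips stand 17 mm ahead of it and the grasp point (between the pads) lies 2 mm behind it (ctrl.tip_extent is the distance from the TCP to the fingertips, in mm); z points along the fingers, y is the line along which they close (so a half turn about z gives the same grasp; the last joint's range is limited). The gripper opens to 85 mm and grips with 20 to 120 N. Pads are 22 mm wide; open, the fingers measure 114 mm over their backs; the gripper's body (76 mm by 85 mm) begins 54 mm behind the grasp point. The pads swing forward as they close: fully open they stand 13 mm farther back than shut.
Start: joints at [0.912, 0.313, 1.498, -0, 1.331, -0.223], TCP at [221.634, 475.93, 248.294] pointing down, gripper open.
Joint ranges: [-2.94, 2.94], [-0.97, 2.17], [0.19, 2.56], [-1.23, 4.37], [0.02, 3.11], [-2.88, 2.88]. Speed limits (rad/s): [2.39, 2.39, 3.01, 3.14, 3.14, 3.14].

### API

Orientations are given as a unit quaternion [w, x, y, z].
In Python, from rig import sensors, capture, ctrl, cut_out, place_of gives the robot as it stands.
- The arm moves only by the shell command python3 -m jog 'ROWS' [FORCE]. ROWS is JSON, a list of rows, each a list of 3 entries, a list of its own where there are three numbers: the shift along the world's x, y, z in mm, then the turn, a rotation vector about the world's x, y, z in degrees, then the closure, from 0 (fully open) to 1 (shut). A call has exactly 8 rows; each row is the pose to reach, as a shift and turn from the pose commanded when the call began; what a row does not reach only later rows make up. A row lasts 1/12 s, in which the tool goes at most 41.7 mm and 7.16 degrees, less where a joint would pass 70% of its speed; a pose out of reach is approached as far as the arm can. A call with a gripper value outside its range is refused whole. The fingers move at their own pace and stop on an object; FORCE is the grip in N (left out, the last holds). Time passes only in rows, so rows that repeat a pose let the fingers close, or fill a call up. It gives the time, the measured TCP pose, the force and the opening at its end, in the units of the state.
- sensors.sense(): the state, without advancing time (a new reading comes with each control period).
- capture(name): name is "scene" or "side" or "wrist"; returns a dict with "color" (400x640x3 uint8, blue, green, red), "z_map" (400x640 float32, mm along the optical axis (not along the pixel's ray), 0 where there is no reading), "camera_matrix" (3x3 intrinsics, pixels), "R" (3x3) and "t" (3): a world point X has camera coordinates R X + t. Camera axes: x right, y down, z forward; pixel columns grow to the right and rows downward; lengths in mm; the calibration is good to about 2 mm. A picture is of the moment at which its call begins.
- ctrl.finish_job(): hands the job in, once; it reports no verdict.
Trained networks look in a picture, given as the dict that the camera call returned (one of the last four; its "shot" number tells which), for a name from the list of things; names that differ only in an ending like _2 or _b are one class to them, and where a whole thing is asked for, a point or a joint stands for the part that bears it (a point fixed in the world has none). Each returns a list of dicts, best first, with "p" (0 to 1); they miss things now and then, are a little off and sometimes report something else, mostly with a low value. They report only what shows in the picture. A call takes as long as a camera call. They do not tell look-alikes from the thing itself.
- cut_out(picture, query): "region" (400x640 bool, what is visible of it) and "box" ([left, top, right, bottom] in pixels, round what is visible of it).
- place_of(picture, query): "centre" ([row, column] in pixels: a listed point, or the origin of a listed thing).
The state is a dict: "time_s": time; "joints": joint angles; "dq": joint speeds; "tau": joint torques, N m; "eef_pos": TCP position; "ee_rot": TCP orientation; "force": force on the tool from outside, world axes, zero at the start; "wrist_torque": the same for the moment, N m; "grip_width": opening from 0.0 (shut) to 1.0 (fully open).
Only numpy, scipy, OpenCV 4.12 (cv2) and the standard library are available. Lean on these libraries where they do the work, as an engineer would, in place of code of your own. Each camera call takes 0.05 s, during which the arm holds its last target. There are 200 camera calls.

### The job

Two wooden plugs are jammed inside the red hole saw, which stands teeth down on the bench. Pick it up with the plugs in it, carry it smoothly over the offcut box and shake it there until both plugs have dropped into the box. Then set it down gently, teeth down, on the middle of the green mat and let go, leaving the other two hole saws alone.

Things in the scene. Friction and masses are not known exactly. Their poses are not given: they have to be found in the camera images.
- red_saw_shank (a point): on the axis of the red hole saw, half-way up its shank, 89 mm above the teeth; z up. A red steel cup 76 mm across and 52 mm tall, standing mouth (teeth) down, closed on top, then a dark hub 26 mm across, 12 mm tall, then a bright upright round shank 12 mm across, 50 mm long, to be held from above (whole height 114 mm; 0.44 kg empty)
- plug_low_center (a point): centre of the lower plug, a dark brown hardwood disc 64 mm across, 18 mm thick, about 60 g; at first jammed inside the red saw, its underside 5 mm above the teeth. Slow moves leave both plugs jammed; brisk up and down shakes (strokes of about 30 mm, peaks of about 1 g or more) work them out bit by bit, and the weight in the hand falls by about 0.6 N with each
- plug_high_center (a point): centre of the upper plug, like the lower one but 62 mm across, jammed just above it with its underside 25 mm above the teeth
- offcut_box: open plywood box fixed to the bench, 200 mm (its x) by 180 mm (its y) outside, 50 mm tall, walls and floor 8 mm thick; origin at the centre of its underside, z up
- parking_mat_top (a point): centre of the top face of the flat green mat, 130 mm square and 4 mm thick, fixed to the bench
- blue_saw_shank (a point): half-way up the shank of the blue hole saw: the same size and shape, empty; to be left alone
- yellow_saw_shank (a point): half-way up the shank of the yellow hole saw: the same size and shape, empty; to be left alone
Not all that is in view belongs to the job. What is meant by the part that bears red_saw_shank is not turquoise, and is the larger of those in its own colour. There is more than one size of the part that bears parking_mat_top; the job needs the larger.

How it is judged:
By the outcome, as a careful person would: the job done as asked, in the order asked, and still so for the second after the job is handed in, with the robot touching nothing.
It also fails if it takes over 64 s, if anything falls off the work surface, if the arm or the gripper's body presses on something with over 40 N, if the wrist force passes 120 N, or if a joint passes its speed limit or range.

## Working session

There is one attempt and no reset: what is moved stays moved. The work goes in short steps, Python scripts to look and compute and a shell command to move; the robot and the scene stay as the last step left them, time stands still between calls to the robot, and variables do not carry over. Pictures are saved under pics/ and viewed, on a budget of 10 in all, crops included, one or two more only if the job needs it, and the job is handed in when it is done.

```bash
mkdir -p pics; ls; cat > h.py <<'E'
import numpy as np, cv2
from rig import sensors, capture, ctrl, cut_out, place_of
def world(p,r,c,z=None):
    K,R,t=p["camera_matrix"],np.array(p["R"]),np.array(p["t"])
    ray=np.linalg.inv(K)@[c,r,1]
    if z is None:
        a=p["z_map"][int(r)-1:int(r)+2,int(c)-1:int(c)+2]; d=np.median(a[a>0]) if (a>0).any() else 0
        return R.T@(ray*d-t)
    o=-R.T@t; v=R.T@ray
    return o+v*(z-o[2])/v[2]
E
python3 - <<'E'
from h import *
for n in ["scene","side"]:
    p=capture(n); cv2.imwrite(f"pics/{n}0.png",p["color"])
    print(n,(-np.array(p["R"]).T@p["t"]).round())
    for q,z in [("red_saw_shank",89),("parking_mat_top",4),("offcut_box",0),("blue_saw_shank",89),("yellow_saw_shank",89)]:
        for d in place_of(p,q)[:4]:
            r,c=d["centre"]; print(q,round(d["p"],2),round(r),round(c),world(p,r,c,z).round(),world(p,r,c).round())
print(sensors.sense())
E
```

```text
pics
scene [1531. -330.  969.]
red_saw_shank 0.84 191 218 [ 395. -360.   89.] [ 408. -360.  100.]
red_saw_shank 0.83 222 232 [ 531. -331.   89.] [ 533. -331.   91.]
red_saw_shank 0.74 235 186 [ 558. -448.   89.] [ 544. -450.   76.]
parking_mat_top 0.75 226 351 [520.  -5.   4.] [515.  -3.  -0.]
parking_mat_top 0.63 191 336 [354.  -9.   4.] [346.  -7.  -2.]
offcut_box 0.67 225 432 [554. 224.   0.] [560. 221.   6.]
blue_saw_shank 0.97 225 291 [ 574. -186.   89.] [ 597. -189.  111.]
yellow_saw_shank 0.75 196 289 [ 454. -170.   89.] [ 342. -154.   -2.]
side [ 137. -677.  601.]
red_saw_shank 0.89 316 447 [ 526. -458.   89.] [ 536. -452.   76.]
red_saw_shank 0.8 306 350 [ 397. -358.   89.] [ 396. -358.   89.]
red_saw_shank 0.67 270 398 [ 525. -334.   89.] [ 522. -337.   94.]
red_saw_shank 0.61 234 330 [ 467. -178.   89.] [ 464. -184.   94.]
parking_mat_top 0.84 211 312 [529.  11.   4.] [530.  12.   3.]
parking_mat_top 0.81 240 256 [353. -26.   4.] [353. -24.   2.]
offcut_box 0.77 173 282 [550. 238.   0.] [546. 229.   6.]
blue_saw_shank 0.56 216 376 [ 594. -176.   89.] [673. -90.   1.]
yellow_saw_shank 0.96 234 330 [ 468. -177.   89.] [ 464. -183.   95.]
{'time_s': 0.6, 'joints': array([ 9.11621847e-01,  3.12898407e-01,  1.49772086e+00, -3.69414275e-05,
        1.33100772e+00, -2.23403373e-01]), 'dq': array([ 0.00038518,  0.00049798, -0.00249679, -0.00026028,  0.00182694,
        0.00076954]), 'tau': array([-3.60990152e-04, -4.12018919e+01, -2.59839177e+01, -2.14456531e-04,
        5.75722261e-04,  1.94149192e-05]), 'eef_pos': array([221.62476253, 475.92212836, 248.2871293 ]), 'ee_rot': array([ 8.89051552e-06,  2.16161370e-01,  9.76357650e-01, -2.31871103e-05]), 'force': array([-0.33948262,  0.06844965, -0.12833411]), 'wrist_torque': array([0.0214909 , 0.00530674, 0.04006491]), 'grip_width': 0.9999739172703945}
```

```bash
python3 - <<'E'
import cv2
a=cv2.imread("pics/scene0.png")[150:290,120:520]; cv2.imwrite("pics/a.png",cv2.resize(a,(800,280),interpolation=3))
b=cv2.imread("pics/side0.png")[140:400,220:520]; cv2.imwrite("pics/b.png",cv2.resize(b,(690,598),interpolation=3))
E
```

```text
(no output)
```

View pics/a.png

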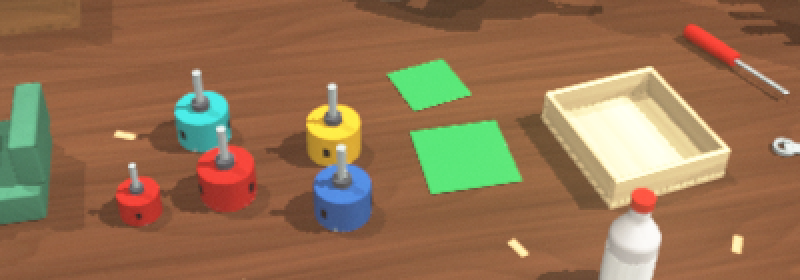

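View pics/b.png

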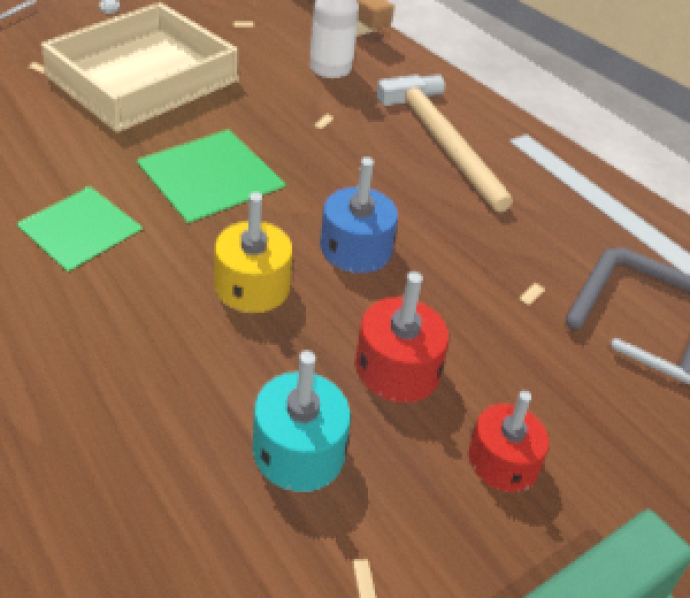

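Candidates for the red saw in the scene image (row, col) are (191,218) turquoise, (222,232) large red and (235,186) small red. The one at (222,232) fits because it is red and the larger of the two reds, at about (528,-333). It is at (270,398) in the side image. The larger mat is at scene (226,351), and the smaller at (191,336) is a decoy. I'll move above the saw and confirm in a wrist crop.

```bash
python3 -m jog '[[[12,-32,0],[0,0,0],0],[[26,-70,0],[0,0,0],0],[[40,-108,0],[0,0,0],0],[[54,-146,0],[0,0,0],0],[[68,-184,0],[0,0,0],0],[[82,-222,0],[0,0,0],0],[[96,-260,0],[0,0,0],0],[[110,-298,0],[0,0,0],0]]'
python3 -m jog '[[[14,-38,0],[0,0,0],0],[[28,-76,0],[0,0,0],0],[[42,-114,0],[0,0,0],0],[[56,-152,0],[0,0,0],0],[[70,-190,0],[0,0,0],0],[[84,-228,0],[0,0,0],0],[[98,-266,0],[0,0,0],0],[[112,-304,0],[0,0,0],0]]'
python3 -m jog '[[[14,-38,0],[0,0,0],0],[[28,-76,0],[0,0,0],0],[[42,-114,0],[0,0,0],0],[[56,-150,0],[0,0,0],0],[[68,-180,0],[0,0,0],0],[[76,-200,0],[0,0,0],0],[[81,-207,0],[0,0,0],0],[[81,-207,0],[0,0,0],0]]'
python3 - <<'E'
from h import *
p=capture("wrist"); cv2.imwrite("pics/w1.png",p["color"])
print((-np.array(p["R"]).T@p["t"]).round())
for d in place_of(p,"red_saw_shank")[:4]:
    r,c=d["centre"]; print(round(d["p"],2),round(r),round(c),world(p,r,c,89).round(1),world(p,r,c).round(1))
z=p["z_map"]; K=p["camera_matrix"]; R=np.array(p["R"]); t=p["t"]
v,u=np.nonzero(z); d=z[v,u]; X=(np.linalg.inv(K)@np.c_[u,v,np.ones(len(u))].T*d).T-t; X=X@R
m=(X[:,2]>68)&(X[:,2]<120)&(np.hypot(X[:,0]-528,X[:,1]+333)<35)
s=X[m]; print("shank pts",len(s),np.median(s,0),s.min(0),s.max(0))
m=(abs(X[:,2]-52)<5)&(np.hypot(X[:,0]-528,X[:,1]+333)<70); s=X[m]
print("cup top circle",cv2.minEnclosingCircle(s[:,:2].astype(np.float32)))
# box, mat in the fixed cams
for n in ["scene","side"]:
    q=capture(n)
    for name,zz in [("offcut_box",50),("parking_mat_top",4)]:
        for d in cut_out(q,name)[:2]:
            v,u=np.nonzero(d["region"]); dz=q["z_map"][v,u]; k=dz>0; v,u,dz=v[k],u[k],dz[k]
            Y=((np.linalg.inv(q["camera_matrix"])@np.c_[u,v,np.ones(len(u))].T*dz).T-q["t"])@np.array(q["R"])
            f=Y[abs(Y[:,2]-zz)<5]; print(n,name,round(d["p"],2),d["box"],cv2.minAreaRect(f[:,:2].astype(np.float32)),np.median(f[:,2]))
E
```

```text
time_s: 1.27
eef_pos: [331.7, 176.2, 248.5]
ee_rot: [0.0, 0.216, 0.976, 0.0]
force: [1.3, 0.1, 0.6]
grip_width: 0.997
time_s: 1.93
eef_pos: [443.9, -128.3, 248.4]
ee_rot: [0.0, 0.216, 0.976, -0.0]
force: [1.3, 0.7, 0.6]
grip_width: 1.001
time_s: 2.6
eef_pos: [524.8, -334.7, 247.3]
ee_rot: [-0.0, 0.217, 0.976, 0.0]
force: [-0.2, 0.2, 0.2]
grip_width: 0.999
[ 466. -307.  372.]
0.94 69 244 [ 399.4 -355.1   89. ] [ 404.  -351.7  108.5]
0.85 190 330 [ 526.1 -333.8   89. ] [ 521.  -331.5  113.4]
0.78 238 235 [ 530.4 -437.8   89. ] [ 535.  -447.1   68.9]
shank pts 258 [ 522.44449942 -332.27750568  112.09028805] [ 519.03707555 -338.9293705    68.21099456] [ 530.72970813 -327.44711087  114.95784472]
cup top circle ((524.6784057617188, -333.4882507324219), 37.69989013671875)
scene offcut_box 0.6 [389.9, 187.6, 484.8, 258.6] ((547.0266723632812, 232.25289916992188), (203.1441650390625, 181.96762084960938), 9.29501724243164) 47.321174274470906
scene parking_mat_top 0.85 [326.7, 212.8, 377.6, 245.8] ((520.8133544921875, -3.032684326171875), (127.08280944824219, 134.6253662109375), 89.12066650390625) 2.364926144953198
scene parking_mat_top 0.82 [315.8, 178.4, 349.8, 204.7] ((351.52056884765625, -17.40957260131836), (107.38463592529297, 99.53411865234375), 13.179865837097168) 1.4610372859706398
side offcut_box 0.95 [235.6, 141.1, 322.1, 200.6] ((545.538330078125, 234.8671875), (203.3092498779297, 184.09617614746094), 9.217495918273926) 48.49044394807214
side parking_mat_top 0.91 [229.6, 223.3, 280.1, 255.8] ((352.751708984375, -12.042491912841797), (100.17640686035156, 103.4107894897461), 13.076878547668457) 2.2758960837315994
side parking_mat_top 0.74 [280.5, 197.8, 338.2, 238.2] ((519.970703125, 0.6206130981445312), (129.83749389648438, 138.22457885742188), 0.47362765669822693) 3.4203733968551138
```

View pics/w1.png

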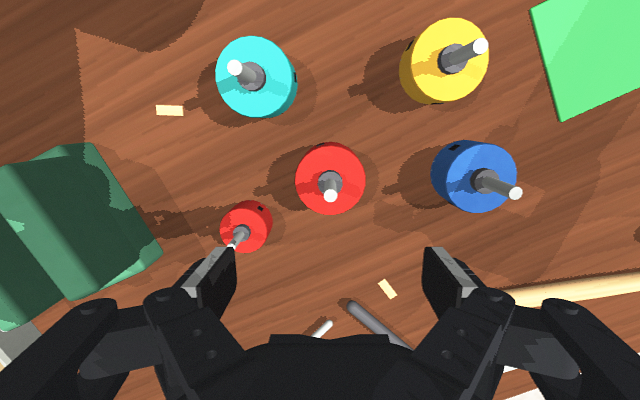

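The wrist view shows the large red saw under the gripper, with its shank tip at about (195,330). The small red one at (230,245) is the decoy and turquoise is at (75,250). The shank axis is at about (525,-333) and the TCP is at (525,-335), so I can descend and grip.

```bash
python3 -m jog '[[[0,1,-35],[0,0,0],0],[[0,1,-70],[0,0,0],0],[[0,1,-105],[0,0,0],0],[[0,1,-132],[0,0,0],0],[[0,1,-150],[0,0,0],0],[[0,1,-158],[0,0,0],0],[[0,1,-160],[0,0,0],0],[[0,1,-160],[0,0,0],0.4]]' 110
python3 -m jog '[[[0,0,0],[0,0,0],0.7],[[0,0,0],[0,0,0],1],[[0,0,0],[0,0,0],1],[[0,0,0],[0,0,0],1],[[0,0,0],[0,0,0],1],[[0,0,0],[0,0,0],1],[[0,0,0],[0,0,0],1],[[0,0,0],[0,0,0],1]]' 110
```

```text
time_s: 3.67
eef_pos: [524.9, -332.2, 88.9]
ee_rot: [0.0, 0.216, 0.976, -0.0]
force: [-0.5, -0.4, -0.7]
grip_width: 0.884
time_s: 4.33
eef_pos: [524.8, -332.2, 88.7]
ee_rot: [0.0, 0.216, 0.976, -0.0]
force: [-0.8, -0.3, 3.1]
grip_width: 0.114
```

```bash
python3 -m jog '[[[0,0,0],[0,0,0],1],[[0,0,0],[0,0,0],1],[[0,0,1],[0,0,0],1],[[0,0,3],[0,0,0],1],[[0,0,6],[0,0,0],1],[[0,0,10],[0,0,0],1],[[0,0,14],[0,0,0],1],[[0,0,18],[0,0,0],1]]' 110
python3 -m jog '[[[0,0,4],[0,0,0],1],[[0,0,9],[0,0,0],1],[[0,0,15],[0,0,0],1],[[0,0,20],[0,0,0],1],[[0,0,24],[0,0,0],1],[[0,0,26],[0,0,0],1],[[0,0,27],[0,0,0],1],[[0,0,27],[0,0,0],1]]' 110
python3 - <<'E'
from h import *
f=[]
for i in range(4):
    p=capture("side"); s=sensors.sense(); f.append(s["force"])
print(np.mean(f,0),s["grip_width"],s["eef_pos"])
cv2.imwrite("pics/c.png",cv2.resize(p["color"][180:380,280:500],(660,600),interpolation=3))
E
```

```text
time_s: 5.0
eef_pos: [524.6, -332.0, 106.6]
ee_rot: [-0.0, 0.216, 0.976, 0.0]
force: [0.3, 0.1, -5.2]
grip_width: 0.11
time_s: 5.67
eef_pos: [524.6, -332.1, 133.4]
ee_rot: [0.0, 0.216, 0.976, -0.0]
force: [-0.1, 0.7, -5.4]
grip_width: 0.111
[ 0.53584032  0.70304847 -5.89907232] 0.1104411921869202 [ 524.55087402 -331.99612861  133.01428916]
```

View pics/c.png

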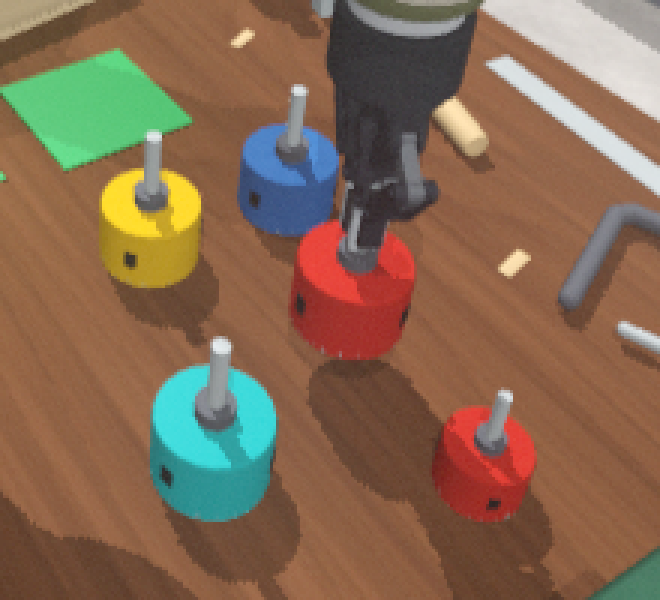

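The large red saw is off the bench and hanging upright, its shank held at about (340,210) in the crop. The wrist reads 5.9 N, so both plugs are in. Next I raise it and carry it smoothly to the box.

```bash
python3 -m jog '[[[0,0,4],[0,0,0],1],[[0,0,14],[0,0,0],1],[[0,0,30],[0,0,0],1],[[0,0,50],[0,0,0],1],[[0,0,72],[0,0,0],1],[[0,0,92],[0,0,0],1],[[0,0,107],[0,0,0],1],[[0,0,117],[0,0,0],1]]'
python3 -m jog '[[[0,4,3],[0,0,0],1],[[0,14,4],[0,0,0],1],[[0,30,4],[0,0,0],1],[[0,52,4],[0,0,0],1],[[0,79,4],[0,0,0],1],[[0,109,4],[0,0,0],1],[[0,139,4],[0,0,0],1],[[0,169,4],[0,0,0],1]]'
python3 -m jog '[[[1,30,0],[0,0,0],1],[[2,60,0],[0,0,0],1],[[3,90,0],[0,0,0],1],[[4,120,0],[0,0,0],1],[[6,150,0],[0,0,0],1],[[7,180,0],[0,0,0],1],[[9,210,0],[0,0,0],1],[[10,240,0],[0,0,0],1]]'
python3 -m jog '[[[2,30,0],[0,0,0],1],[[4,60,0],[0,0,0],1],[[6,87,0],[0,0,0],1],[[8,111,0],[0,0,0],1],[[9,131,0],[0,0,0],1],[[10,145,0],[0,0,0],1],[[11,153,0],[0,0,0],1],[[11,157,0],[0,0,0],1]]'
```

```text
time_s: 6.53
eef_pos: [524.9, -332.3, 253.2]
ee_rot: [0.001, 0.216, 0.976, -0.001]
force: [0.1, -0.6, -5.2]
grip_width: 0.111
time_s: 7.2
eef_pos: [523.8, -160.7, 253.2]
ee_rot: [-0.001, 0.216, 0.976, 0.0]
force: [1.1, -0.6, -5.6]
grip_width: 0.112
time_s: 7.87
eef_pos: [533.6, 79.1, 253.3]
ee_rot: [-0.001, 0.216, 0.976, -0.0]
force: [-0.6, -0.9, -5.7]
grip_width: 0.112
time_s: 8.53
eef_pos: [545.2, 234.8, 253.7]
ee_rot: [-0.001, 0.216, 0.976, -0.0]
force: [0.1, -0.4, -5.5]
grip_width: 0.109
```

```bash
python3 -m jog '[[[0,0,-4],[0,0,0],1],[[0,0,-12],[0,0,0],1],[[0,0,-24],[0,0,0],1],[[0,0,-40],[0,0,0],1],[[0,0,-57],[0,0,0],1],[[0,0,-72],[0,0,0],1],[[0,0,-84],[0,0,0],1],[[0,0,-90],[0,0,0],1]]'
python3 -m jog '[[[0,0,30],[0,0,0],1],[[0,0,0],[0,0,0],1],[[0,0,30],[0,0,0],1],[[0,0,0],[0,0,0],1],[[0,0,30],[0,0,0],1],[[0,0,0],[0,0,0],1],[[0,0,0],[0,0,0],1],[[0,0,0],[0,0,0],1]]'
python3 - <<'E'
from h import *
f=[]
for i in range(4):
    p=capture("side"); s=sensors.sense(); f.append(s["force"])
print(np.mean(f,0),s["grip_width"],s["eef_pos"])
cv2.imwrite("pics/d.png",cv2.resize(p["color"][60:240,200:380],(600,600),interpolation=3))
E
```

```text
time_s: 9.2
eef_pos: [544.9, 232.7, 161.9]
ee_rot: [-0.002, 0.217, 0.976, -0.001]
force: [-0.3, -1.0, -5.1]
grip_width: 0.112
time_s: 9.87
eef_pos: [545.0, 233.2, 163.5]
ee_rot: [-0.001, 0.217, 0.976, -0.001]
force: [0.5, 0.3, -3.1]
grip_width: 0.111
[ 0.41231629 -0.10834203 -4.05112648] 0.10863272902479727 [545.98329121 233.82160556 165.19036178]
```

View pics/d.png

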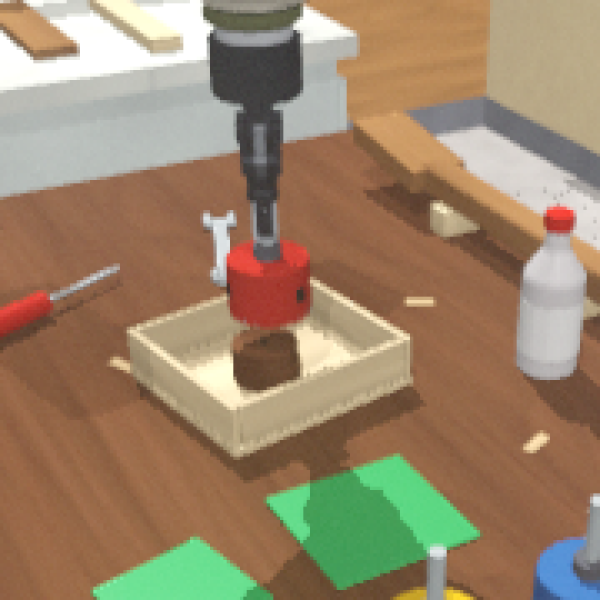

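The saw is over the box with something dark brown inside at about (265,360), which looks like two stacked plugs. The weight has fallen to about 4.1 N. I'll raise the saw and check the plug count.

```bash
python3 -m jog '[[[0,0,3],[0,0,0],1],[[0,0,8],[0,0,0],1],[[0,0,15],[0,0,0],1],[[0,0,24],[0,0,0],1],[[0,0,33],[0,0,0],1],[[0,0,40],[0,0,0],1],[[0,0,44],[0,0,0],1],[[0,0,45],[0,0,0],1]]'
python3 - <<'E'
from h import *
f=[]
for n in ["scene","side"]*3:
    p=capture(n); s=sensors.sense(); f.append(s["force"])
    if len(f)<5: continue
    for q in ["plug_low_center","plug_high_center"]:
        for d in place_of(p,q)[:3]:
            r,c=d["centre"]; print(n,q,round(d["p"],2),round(r),round(c),world(p,r,c).round())
    cut=p["color"][100:220,220:360] if n=="side" else p["color"][130:270,370:510]
    cv2.imwrite(f"pics/e_{n}.png",cut)
a=cv2.resize(cv2.imread("pics/e_scene.png"),(400,400),interpolation=3);b=cv2.resize(cv2.imread("pics/e_side.png"),(400,400),interpolation=3)
cv2.imwrite("pics/e.png",np.hstack([a,b]))
print(np.mean(f,0),s["eef_pos"])
E
```

```text
time_s: 10.73
eef_pos: [545.9, 234.0, 210.4]
ee_rot: [0.001, 0.216, 0.976, 0.0]
force: [0.4, 0.2, -4.0]
grip_width: 0.11
scene plug_low_center 0.7 216 434 [560. 219.  41.]
scene plug_high_center 0.75 212 434 [544. 229.  40.]
side plug_low_center 0.56 174 277 [520. 206.  22.]
side plug_high_center 0.72 169 278 [523. 206.  38.]
[-0.23135427 -0.06048764 -4.58252127] [545.55507772 233.91933185 209.00116991]
```

View pics/e.png

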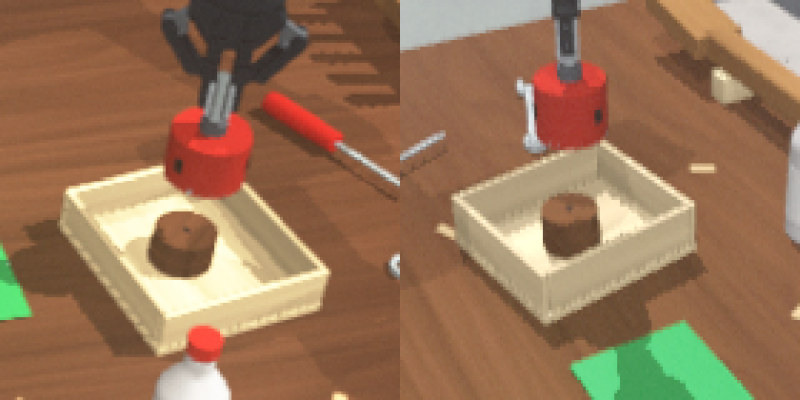

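Both views show a stack of two plugs in the box, its top at about z = 40 mm (8 mm floor plus 2 × 18 mm). The saw now weighs about 4.4 N, so it is empty. Next is the carry to the mat, centre about (520.5,-1).

```bash
python3 -m jog '[[[-1,-4,0],[0,0,0],1],[[-2,-14,0],[0,0,0],1],[[-4,-30,0],[0,0,0],1],[[-6,-52,0],[0,0,0],1],[[-9,-78,0],[0,0,0],1],[[-12,-106,0],[0,0,0],1],[[-15,-134,0],[0,0,0],1],[[-18,-160,0],[0,0,0],1]]'
python3 -m jog '[[[-2,-24,0],[0,0,0],1],[[-4,-44,0],[0,0,0],1],[[-5,-58,0],[0,0,0],1],[[-6,-67,0],[0,0,0],1],[[-7,-72,0],[0,0,0],1],[[-7,-74,0],[0,0,0],1],[[-7,-75,0],[0,0,0],1],[[-7,-75,0],[0,0,0],1]]'
python3 -m jog '[[[0,0,-4],[0,0,0],1],[[0,0,-13],[0,0,0],1],[[0,0,-27],[0,0,0],1],[[0,0,-45],[0,0,0],1],[[0,0,-63],[0,0,0],1],[[0,0,-79],[0,0,0],1],[[0,0,-91],[0,0,0],1],[[0,0,-97],[0,0,0],1]]'
python3 - <<'E'
from h import *
for n in ["scene","side"]:
    p=capture(n); s=sensors.sense()
    for q in ["red_saw_shank"]:
        for d in cut_out(p,q)[:3]:
            v,u=np.nonzero(d["region"]); w=p["z_map"][v,u]
            Y=((np.linalg.inv(p["camera_matrix"])@np.c_[u,v,np.ones(len(u))].T*w).T-p["t"])@np.array(p["R"]); Y=Y[w>0]
            Y=Y[np.hypot(Y[:,0]-520,Y[:,1])<60]
            if len(Y)>50:
                top=np.percentile(Y[:,2],80); c=Y[Y[:,2]<75]
                print(n,d["p"],np.percentile(Y[:,2],[1,5,50,90,99]).round(),c.min(0).round(),c.max(0).round())
    cut=p["color"][150:270,240:400] if n=="side" else p["color"][160:280,280:440]
    cv2.imwrite(f"pics/f_{n}.png",cut)
a=[cv2.resize(cv2.imread(f"pics/f_{n}.png"),(400,300),interpolation=3) for n in ["scene","side"]]
cv2.imwrite("pics/f.png",np.hstack(a)); print(s["eef_pos"],s["force"])
E
```

```text
time_s: 11.9
eef_pos: [527.0, 71.8, 209.4]
ee_rot: [0.0, 0.216, 0.976, -0.0]
force: [0.9, -1.1, -4.4]
grip_width: 0.11
time_s: 12.57
eef_pos: [520.6, -0.7, 209.3]
ee_rot: [0.0, 0.216, 0.976, 0.0]
force: [0.2, -0.4, -4.9]
grip_width: 0.108
time_s: 13.23
eef_pos: [519.7, -0.5, 110.0]
ee_rot: [-0.002, 0.216, 0.976, 0.0]
force: [-0.9, 0.8, -4.7]
grip_width: 0.109
scene 0.93 [  4.  24.  69.  84. 132.] [483. -42.  -0.] [563.  49.  75.]
side 0.91 [25. 29. 68. 75. 89.] [483. -40.  24.] [558.  38.  75.]
[520.58225948  -0.85763004 112.08214446] [ 0.42471272 -0.12058225 -4.10396072]
```

View pics/f.png

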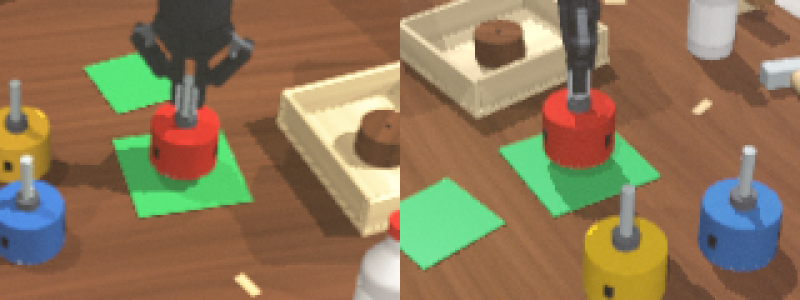

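The saw hangs upright over the middle of the large mat, its teeth at about z = 24 mm, so it hasn't slipped in the grip. I'll lower it slowly to contact at a TCP height of about 93 mm.

```bash
python3 -m jog '[[[0,0,-2],[0,0,0],1],[[0,0,-5],[0,0,0],1],[[0,0,-8],[0,0,0],1],[[0,0,-11],[0,0,0],1],[[0,0,-13],[0,0,0],1],[[0,0,-14.5],[0,0,0],1],[[0,0,-15.5],[0,0,0],1],[[0,0,-16],[0,0,0],1]]'
python3 -m jog '[[[0,0,-0.5],[0,0,0],1],[[0,0,-1],[0,0,0],1],[[0,0,-1.5],[0,0,0],1],[[0,0,-2],[0,0,0],1],[[0,0,-2],[0,0,0],1],[[0,0,-2],[0,0,0],1],[[0,0,-2],[0,0,0],1],[[0,0,-2],[0,0,0],1]]'
```

```text
time_s: 14.1
eef_pos: [520.6, -1.1, 96.2]
ee_rot: [-0.0, 0.216, 0.976, -0.0]
force: [0.0, -0.3, -4.0]
grip_width: 0.11
time_s: 14.77
eef_pos: [520.7, -1.1, 94.3]
ee_rot: [0.0, 0.216, 0.976, -0.0]
force: [-1.0, -0.2, -4.8]
grip_width: 0.107
```

```bash
python3 -m jog '[[[0,0,-0.4],[0,0,0],1],[[0,0,-0.8],[0,0,0],1],[[0,0,-1.2],[0,0,0],1],[[0,0,-1.5],[0,0,0],1],[[0,0,-1.5],[0,0,0],1],[[0,0,-1.5],[0,0,0],1],[[0,0,-1.5],[0,0,0],1],[[0,0,-1.5],[0,0,0],1]]'
```

```text
time_s: 15.43
eef_pos: [520.7, -1.1, 92.8]
ee_rot: [0.0, 0.216, 0.976, -0.0]
force: [-0.3, -0.4, -5.3]
grip_width: 0.113
```

```bash
python3 -m jog '[[[0,0,-0.3],[0,0,0],1],[[0,0,-0.6],[0,0,0],1],[[0,0,-0.8],[0,0,0],1],[[0,0,-1],[0,0,0],1],[[0,0,-1],[0,0,0],1],[[0,0,-1],[0,0,0],1],[[0,0,-1],[0,0,0],1],[[0,0,-1],[0,0,0],1]]'
```

```text
time_s: 16.1
eef_pos: [520.8, -1.1, 92.7]
ee_rot: [0.0, 0.216, 0.976, -0.0]
force: [-4.2, -1.1, 8.2]
grip_width: 0.11
```

The wrist reads +8 N, so it is on the mat. I'll release and rise straight up.

```bash
python3 -m jog '[[[0,0,0],[0,0,0],0.8],[[0,0,0],[0,0,0],0.6],[[0,0,0],[0,0,0],0.4],[[0,0,0],[0,0,0],0.2],[[0,0,0],[0,0,0],0],[[0,0,0],[0,0,0],0],[[0,0,0],[0,0,0],0],[[0,0,0],[0,0,0],0]]' 
python3 -m jog '[[[0,0,5],[0,0,0],0],[[0,0,15],[0,0,0],0],[[0,0,35],[0,0,0],0],[[0,0,65],[0,0,0],0],[[0,0,95],[0,0,0],0],[[0,0,115],[0,0,0],0],[[0,0,125],[0,0,0],0],[[0,0,130],[0,0,0],0]]' 
python3 - <<'E'
from h import *
for n in ["scene","side"]:
    p=capture(n); s=sensors.sense()
    for d in place_of(p,"red_saw_shank")[:4]:
        r,c=d["centre"]; print(n,round(d["p"],2),round(r),round(c),world(p,r,c,93).round())
    cut=p["color"][140:290,240:440] if n=="side" else p["color"][150:300,280:480]
    cv2.imwrite(f"pics/g_{n}.png",cut)
a=[cv2.resize(cv2.imread(f"pics/g_{n}.png"),(400,300),interpolation=3) for n in ["scene","side"]]
cv2.imwrite("pics/g.png",np.hstack(a)); print(s["eef_pos"],s["force"],s["grip_width"])
E
```

```text
time_s: 16.77
eef_pos: [520.7, -1.1, 91.8]
ee_rot: [0.0, 0.216, 0.976, -0.0]
force: [0.0, -0.3, 0.9]
grip_width: 0.996
time_s: 17.43
eef_pos: [521.0, -1.1, 223.7]
ee_rot: [0.001, 0.216, 0.976, -0.0]
force: [0.3, 0.6, 0.0]
grip_width: 1.002
scene 0.97 236 188 [ 566. -445.   93.]
scene 0.94 204 358 [528.   6.  93.]
scene 0.64 193 217 [ 409. -362.   93.]
side 0.9 185 313 [528.   1.  93.]
side 0.65 303 355 [ 405. -359.   93.]
side 0.63 318 450 [ 523. -464.   93.]
[520.29131894  -1.00786793 220.98325807] [-0.50709835  0.51661099  0.29258305] 1.0040102236097006
```

View pics/g.png

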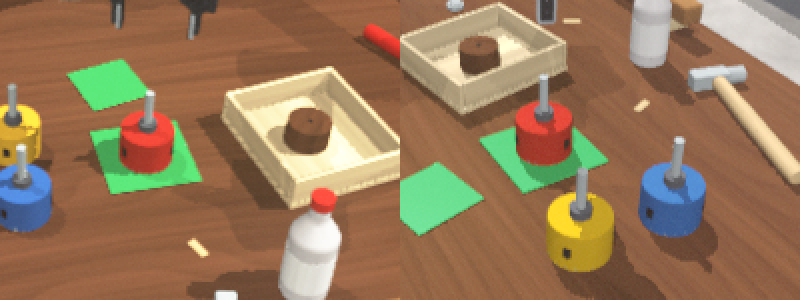

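The saw stands upright on the middle of the large mat and both plugs are in the box. The gripper is open, well clear above it and touching nothing.

```bash
python3 -c "
from rig import ctrl
print(ctrl.finish_job())"
```

```text
the job is handed in; nothing more can be done
None
```

The job is done and handed in at about 17.5 s. I gripped the larger red hole saw by its shank and carried it to the offcut box with both plugs still in it. One burst of 30 mm shakes dropped both plugs, and I then set the saw teeth down on the larger green mat, let go and backed off.

**Plugs:** The wrist weight fell from about 5.9 N to about 4.4 N. Two cameras show the plugs stacked in the box, top at about 40 mm. That fits two discs on the 8 mm floor.

**Saw on the mat:** It stands upright, with teeth contact felt at about 8 N before release. I released it at (521, -1), against a mat centre of about (520.5, -1).

**Other saws:** The blue and yellow ones look undisturbed in the last pictures.

**Where checks disagreed:** The networks' last shank positions were (528, 6) and (528, 1), up to about 10 mm from the arm's reading. They were off by similar amounts in earlier pictures, and the pictures themselves show the saw centred. The weight drop of about 1.5 N is also a little more than the expected 1.2 N, but wrist readings varied by about 0.5 N.

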